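# Load two pillar candles into the leaning carrier and lay it level

## Robot

A 6-joint arm with a two-finger parallel gripper is mounted at the origin on a cart in front of the work surface, level with it; the furniture and walls round the work are solid. World frame = base frame: x ahead of the robot, y to its left, z up, the work surface at z = 0. Lengths are in m, angles in degrees, forces in N, time in s.
With the tool pointing down it reaches from about 0.4 to 0.825 m from the base axis. Payload 7 kg.
Tool frame: the origin (TCP) lies midway between the tips of the shut fingers; the grasp point (between the pads) lies 19 mm behind it (ctrl.hold_point_z is the distance from the TCP to the grasp point, in m); z points along the fingers, x is the direction in which the jaws open and shut, and the axes are right-handed (so a half turn about z gives the same grasp; the last joint's range is limited). The gripper opens to 88 mm and grips with 3 to 60 N. Pads are 19 mm wide; open, the fingers measure 130 mm over their backs; the gripper's body (78 mm by 193 mm) begins 47 mm behind the grasp point.
Start: joints at [-51.274, 20.546, 0.682, 0, -70.136, -16.507], TCP at [0.255, -0.625, 0.227] pointing down, gripper open.
Joint ranges: [-176.03, 176.03], [-82.01, 121.73], [-58.28, 71.71], [-173.87, 95.51], [-174.79, -0.11], [-173.66, 173.66]. Speed limits (degrees/s): [136.94, 136.94, 172.46, 180, 180, 180].

## Interface

Orientations are given as [roll, pitch, yaw] about the fixed x, y, z axes, in that order (R = Rz(yaw) Ry(pitch) Rx(roll)).
In Python, from plant import ctrl gives the robot as it stands.
- The arm moves only by the tool apply_moves, never from a script. Its argument "motion" is a list of rows, each a list of 2 entries, a list of its own where there are three numbers: the shift along the world's x, y, z in cm, then the turn about the world's z in degrees. In form: [[[tx, ty, tz], roll], ...]. A call has 1 to 10 rows; each row is the pose to reach, as a shift and turn from the pose commanded when the call began; what a row does not reach only later rows make up. A row lasts 1/10 s, in which the tool goes at most 50 mm and 8.59 degrees, less where a joint would pass 70% of its speed; a pose out of reach is approached as far as the arm can. A call with a gripper value outside its range is refused whole. "hand" is the finger opening in cm, from 0 to 8.76, set as the call begins (left out, the last holds). The fingers move at their own pace and stop on an object; the grip force is fixed at half the most. Time passes only in rows, so rows that repeat a pose let the fingers close. It gives the time, the measured TCP pose, the force and the opening at its end, in the units of the state.
- ctrl.get_obs(): the state, without advancing time (a new reading comes with each control period).
- ctrl.snapshot(name): name is "scene" or "top" or "wrist"; returns (picture, depth): 480x640x3 uint8, blue, green, red; 480x640 float32, m along the optical axis (not along the pixel's ray), 0 where there is no reading.
- ctrl.camera_model(name): a dict with "fx", "fy", "cx", "cy" (pixels), "cam_to_world" (4x4, takes a point from camera to world coordinates); the wrist camera has in their place "tool_from_camera" (4x4, takes a point from camera to tool coordinates, whose origin is the TCP and whose axes are the tool frame's). Camera axes: x right, y down, z forward; pixel columns grow to the right and rows downward; lengths in m; the calibration is good to about 2 mm. A picture is of the moment at which its call begins: read the wrist's pose just before it. camera_model takes no time and is no camera call.
- ctrl.close_job(): hands the job in, once; it reports no verdict.
The state is a dict: "clock": time; "joint_pos": joint angles; "qvel": joint speeds; "tau": joint torques, N m; "tool_pos": TCP position; "orientation": TCP orientation; "force": force on the tool from outside, world axes, zero at the start; "moment": the same for the moment, N m; "opening": finger opening in m.
Only numpy, scipy, OpenCV 4.12 (cv2) and the standard library are available. Lean on these libraries where they do the work, as an engineer would, in place of code of your own. Each camera call takes 0.05 s, during which the arm holds its last target.

## Task

Put the two pillar candles into the two pockets of the leaning wooden carrier, one in each, foot first and right down to the floor, while the carrier is still leaning toward you. Then gently press the rubber pad on the ledge at its back down until the carrier lies level on its foot, without letting it slam, and leave the candles standing in it. Leave the clay pot and the ribbon spool where they are.

Things in the scene. Friction and masses are not known exactly. Their poses are not given: they have to be found in the camera images.
- candle_a_mid (a point): plain wax pillar candle standing upright, round, 61 mm diameter, 131 mm tall, about 0.34 kg, its top cut slightly slanting; this point is on its axis, 65 mm above its foot, z up along the axis; the two candles are alike
- candle_b_mid (a point): plain wax pillar candle standing upright, round, 61 mm diameter, 131 mm tall, about 0.34 kg, its top cut slightly slanting; this point is on its axis, 65 mm above its foot, z up along the axis; the two candles are alike
- pocket_left (a point): left pocket (from the robot) of the plywood carrier; this point is the centre of the pocket's floor. The pocket is square, 70 mm by 70 mm inside, 60 mm deep, walls 8 mm thick. Axes: z along the pocket out of its mouth (this leans toward the robot with the carrier), y along the hinge to the other end of the row (left pocket lies at +y), x from the front wall to the back wall. The pocket centres are 125 mm apart
- pocket_right (a point): right pocket of the same carrier; this point is the centre of the pocket's floor. The pocket is square, 70 mm by 70 mm inside, 60 mm deep, walls 8 mm thick. Axes: z along the pocket out of its mouth (this leans toward the robot with the carrier), y along the hinge to the other end of the row (left pocket lies at +y), x from the front wall to the back wall. The pocket centres are 125 mm apart
- press_pad (a point): centre of the top of the black rubber pad (40 x 70 mm) on the ledge that juts out behind the pockets, 90 mm wide; axes as the pockets' (it tilts with the carrier). In these axes the hinge line lies 155 mm in front (-x) and 15 mm below (-z); the pocket centres 108 mm in front and 5 mm below
- carrier (a joint): lean of the carrier about the hinge along the front edge of its foot, rad: 0 = level, lying on its foot (hard stop), more = back raised and the mouths leaning toward the robot, at most 0.80. It starts between 0.45 and 0.70. A stiff friction hinge (1.6 N m) holds it wherever it is left; about 5 to 10 N down on the pad moves it, and a bump of 20 N or more on the pockets may too. The hinge line is 20 mm above the table
- clay_pot: empty terracotta pot, 95 mm diameter, 85 mm tall, standing among the candles; a bystander, to be left alone; its origin is the centre of its underside
- spool: ribbon spool lying flat, 85 mm diameter, 22 mm high; a bystander, to be left alone; its origin is the centre of its underside

How it is judged:
By the outcome, as a careful person would: the job done as asked, in the order asked, and still so for the second after the job is handed in, with the robot touching nothing.
It also fails if it takes over 61 s, if anything falls off the work surface, if the arm or the gripper's body presses on something with over 40 N, if the wrist force passes 120 N, or if a joint passes its speed limit or range.

## Working session

There is one attempt and no reset: what is moved stays moved. The work goes in short steps, Python scripts to look and compute and a tool call to move; the robot and the scene stay as the last step left them, time stands still between calls to the robot, and variables do not carry over. Pictures are saved under pics/ and viewed, and the job is handed in when it is done.

Besides the shell and the picture viewer there is one more tool, called as name([rows], argument=value, ...), one row to a line, values as JSON. apply_moves: Moves the arm, as the interface text tells. Its arguments: {"type":"object","properties":{"motion":{"type":"array"},"hand":{"type":"number"}},"required":["motion"]}

```bash
ls; mkdir -p pics
python3 - <<'E'
from plant import ctrl
import cv2,numpy as np
print(ctrl.get_obs(), ctrl.hold_point_z)
for n in("scene","top"):
    p,d=ctrl.snapshot(n); cv2.imwrite(f"pics/{n}0.png",p); np.save(f"{n}0.npy",d); print(n,ctrl.camera_model(n))
print(ctrl.camera_model("wrist"))
E
```

```text
pics
{'clock': 0.0, 'joint_pos': array([-5.12738671e+01,  2.05912274e+01,  6.32252083e-01, -2.01883142e-02,
       -7.01342071e+01, -1.65072812e+01]), 'qvel': array([-0.0547751 , -0.03359293,  0.0796751 , -0.07042243, -0.00413417,
        0.02078099]), 'tau': array([-1.66404584e-04, -5.82722425e+01,  2.93034464e+01,  6.99691951e+00,
        6.51130467e-03, -1.88996282e-04]), 'tool_pos': array([ 0.2550397 , -0.62443031,  0.22561325]), 'orientation': array([-1.79991717e+02, -9.47345876e-02,  1.12211969e+02]), 'force': array([-0.1294477 , -0.37773124, -0.40796139]), 'moment': array([-0.06193084,  0.02022354, -0.0091114 ]), 'opening': 0.08742926109811973} 0.0188
scene {'fx': 542.8684001199866, 'fy': 542.8684001199866, 'cx': 317.21469669121404, 'cy': 244.0352033835013, 'cam_to_world': array([[-0.83908845, -0.41949799,  0.34634089,  0.03627106],
       [-0.54365148,  0.62402603, -0.56127942,  0.79074438],
       [ 0.01932985, -0.65925181, -0.75167374,  1.14923241],
       [ 0.        ,  0.        ,  0.        ,  1.        ]])}
top {'fx': 612.6126190944992, 'fy': 612.6126190944992, 'cx': 32
[... 165 characters left out ...]
-01,  1.30628095e-02,  8.49432246e-04,
        -1.95447748e-02],
       [-2.73939721e-03, -1.45355783e-01, -9.89375658e-01,
         1.69735288e+00],
       [ 0.00000000e+00,  0.00000000e+00,  0.00000000e+00,
         1.00000000e+00]])}
{'fx': 371.3324437517535, 'fy': 371.3324437517535, 'cx': 317.3310075650599, 'cy': 239.11489987471936, 'tool_from_camera': array([[ 9.99999777e-01, -4.26333169e-04, -5.14193972e-04,
         1.08262037e-03],
       [ 5.42910232e-04,  9.67234306e-01,  2.53884821e-01,
        -6.72533256e-02],
       [ 3.89106529e-04, -2.53885043e-01,  9.67234322e-01,
        -1.57598897e-01],
       [ 0.00000000e+00,  0.00000000e+00,  0.00000000e+00,
         1.00000000e+00]])}
```

View pics/scene0.png

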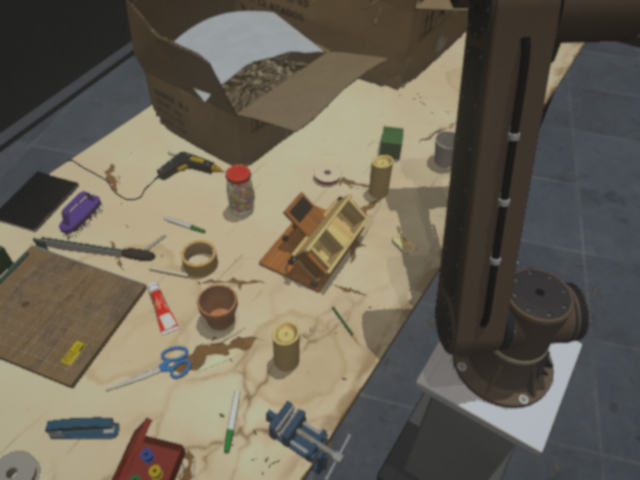

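View pics/top0.png

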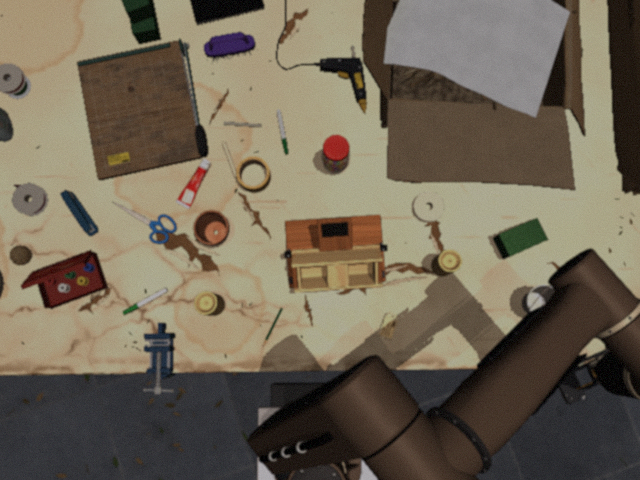

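Top view: candles at about (208,303) and (448,261), carrier around (335,262) with its pad at (334,229), pot (211,227), and a pale spool at (428,207). I'll measure from depth next.

```bash
cat > h.py <<'E'
import numpy as np,cv2
def cloud(cm,d,T=None):
    v,u=np.mgrid[0:480,0:640]
    P=np.stack([(u-cm['cx'])/cm['fx']*d,(v-cm['cy'])/cm['fy']*d,d],-1)
    M=cm['cam_to_world'] if T is None else T
    W=P@M[:3,:3].T+M[:3,3]; W[d<=0]=np.nan
    return W
def circ(p):
    A=np.c_[2*p,np.ones(len(p))]; s=np.linalg.lstsq(A,(p**2).sum(1),rcond=None)[0]
    return s[0],s[1],np.sqrt(s[2]+s[0]**2+s[1]**2)
E
python3 - <<'E'
from plant import ctrl
from h import *
for n in("scene","top"):
    d=np.load(n+"0.npy"); W=cloud(ctrl.camera_model(n),d); np.save(n+"W.npy",W)
    t=W[(abs(W[...,2])<.02)]
    print(n,"table z med",np.median(t[:,2]))
W=np.load("topW.npy")
for nm,(u,v) in dict(candA=(208,303),candB=(448,261),pot=(211,227),spool=(428,207),pad=(334,229),pl=(312,277),pr=(365,277)).items():
    w=W[v-4:v+5,u-4:u+5].reshape(-1,3); print(nm,np.nanmedian(w,0).round(3))
for nm,(u,v) in dict(candA=(208,303),candB=(448,261)).items():
    w=W[v-30:v+30,u-30:u+30].reshape(-1,3); t=w[w[:,2]>.112]
    print(nm,"top n",len(t),"mean",t.mean(0).round(4),"ext",np.ptp(t[:,0]).round(3),np.ptp(t[:,1]).round(3),"minmax mid",((t.min(0)+t.max(0))/2).round(4), t[:,2].max().round(3))
S=np.load("sceneW.npy")
for nm,c in dict(A=W[303,208],B=W[261,448]).items():
    m=(np.hypot(S[...,0]-c[0],S[...,1]-c[1])<.06)&(S[...,2]>.03)&(S[...,2]<.105)
    p=S[m]; 
    m2=m.copy(); print(nm,len(p),"side circle",np.round(circ(p[:,:2]),4))
    t=S[(np.hypot(S[...,0]-c[0],S[...,1]-c[1])<.06)&(S[...,2]>.118)]; print("scene top mid",((t.min(0)+t.max(0))/2).round(4),len(t))
img=cv2.imread("pics/top0.png"); c=img[190:320,250:480]; cv2.imwrite("pics/crop.png",cv2.resize(c,None,fx=3.4,fy=3.4,interpolation=cv2.INTER_CUBIC))
c=cv2.imread("pics/scene0.png")[140:310,230:430]; cv2.imwrite("pics/crop2.png",cv2.resize(c,None,fx=3.5,fy=3.5,interpolation=cv2.INTER_CUBIC))
E
```

```text
scene table z med -0.0006455849031892225
top table z med -6.726109864518826e-05
candA [0.426 0.278 0.114]
candB [ 0.527 -0.346  0.113]
pot [0.645 0.293 0.006]
spool [ 0.695 -0.318  0.011]
pad [ 0.613 -0.05   0.128]
pl [0.497 0.01  0.042]
pr [ 0.494 -0.133  0.049]
candA top n 410 mean [0.4247 0.2818 0.1204] ext 0.06 0.062 minmax mid [0.4242 0.2826 0.1243] 0.136
candB top n 376 mean [ 0.5251 -0.3491  0.1197] ext 0.06 0.061 minmax mid [ 0.5257 -0.3494  0.1237] 0.135
A 427 side circle [0.4257 0.2808 0.0301]
scene top mid [0.4238 0.2819 0.1251] 256
B 388 side circle [ 0.5244 -0.3486  0.0279]
scene top mid [ 0.5233 -0.3481  0.1245] 122
```

View pics/crop.png

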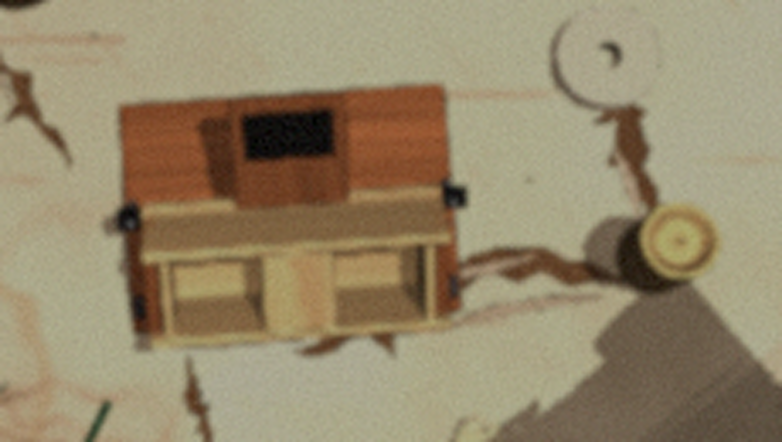

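View pics/crop2.png

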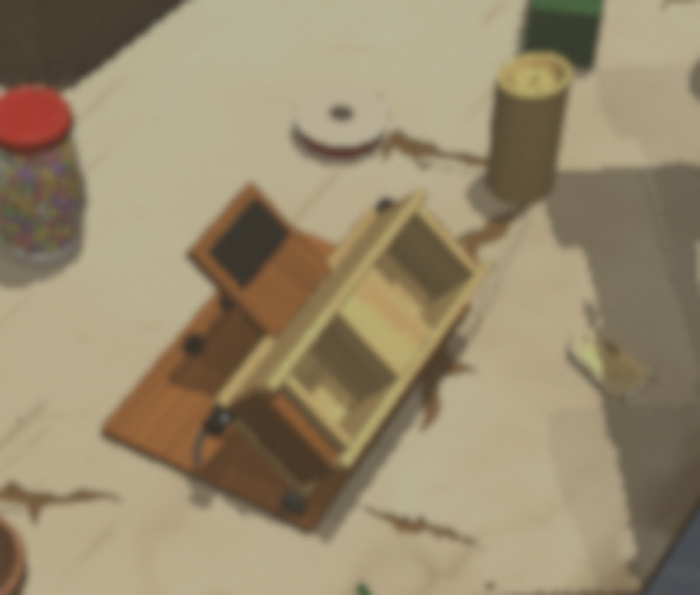

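Run:
```python
from plant import ctrl
from h import *
from scipy.optimize import least_squares
img={n:cv2.imread(f"pics/{n}0.png").astype(int) for n in("top","scene")}
W={n:np.load(n+"W.npy") for n in img}
# pad: black pixels near pad
pads=[]
for n in img:
    w=W[n]; m=(img[n].sum(-1)<130)&(abs(w[...,0]-.615)<.06)&(abs(w[...,1]+.05)<.07)&(w[...,2]>.08)
    p=w[m]; c=np.median(p,0); q=p-p.mean(0); u,s,vt=np.linalg.svd(q,full_matrices=False); nn=vt[2]*np.sign(vt[2,2])
    print(n,len(p),"pad c",c.round(4),p.mean(0).round(4),"mid",((p.min(0)+p.max(0))/2).round(4),"n",nn.round(3),"long",vt[0].round(3),"rms",s[2]/np.sqrt(len(p)))
    # lean
    print(" lean",np.degrees(np.arcsin(np.hypot(*nn[:2]))),nn[:2])
# mouth plane: print slice in y for carrier
w=W["top"]
for y in(-.1,-.05,.0,-.02,.015,-.12):
    m=(abs(w[...,1]-y)<.004)&(w[...,0]>.43)&(w[...,0]<.7)
    p=w[m]; p=p[np.argsort(p[:,0])]
    b=np.arange(.43,.7,.006)
    print(y,[(round(float(x),3),round(float(np.median(p[(p[:,0]>=x)&(p[:,0]<x+.006),2])),3)) for x in b if ((p[:,0]>=x)&(p[:,0]<x+.006)).any()])
```

```text
top 356 pad c [ 0.6126 -0.0498  0.1277] [ 0.6123 -0.0507  0.1275] mid [ 0.6124 -0.051   0.1276] n [-0.628 -0.028  0.778] long [-0.05   0.999 -0.005] rms 0.003274956503253558
 lean 38.957678624580915 [-0.62814307 -0.02753257]
  return _methods._mean(a, axis=axis, dtype=dtype,
  ret = um.true_divide(
<stdin>:10: RuntimeWarning: Mean of empty slice.
Traceback (most recent call last):
IndexError: index 2 is out of bounds for axis 0 with size 0
```

Run:
```python
from h import *
w=np.load("topW.npy"); s=np.load("sceneW.npy")
th=.665; yaw=np.radians(2.7)
from scipy.spatial.transform import Rotation as R
Rm=R.from_euler('z',yaw).as_matrix()@R.from_euler('y',-th).as_matrix()
pad=np.array([.6124,-.0508,.1275]); H=pad+Rm@np.array([-.155,0,-.015]); print("hinge",H)
for n,a in(("top",w),("scene",s)):
    p=a.reshape(-1,3); p=p[~np.isnan(p[:,0])]; q=(p-H)@Rm   # carrier frame
    m=(abs(q[:,1])<.13)&(q[:,0]>-.02)&(q[:,0]<.2)&(q[:,2]>-.02)&(q[:,2]<.1)
    q=q[m]
    for nm,ys in dict(web=(-.015,.015),left=(.045,.08),right=(-.08,-.045),pad=(-.03,.03)).items():
        k=q[(q[:,1]>ys[0])&(q[:,1]<ys[1])]
        print(n,nm,[(round(x*1000),round(float(np.median(k[(k[:,0]>=x)&(k[:,0]<x+.008),2]))*1000)) for x in np.arange(-.016,.2,.008) if ((k[:,0]>=x)&(k[:,0]<x+.008)).sum()>2])
    # y profile at z>0.055
    k=q[(q[:,2]>.06)&(q[:,0]>.02)&(q[:,0]<.075)]
    print(n,"rim y hist",np.histogram(k[:,1],bins=np.arange(-.13,.131,.01))[0])
    k=q[(q[:,2]>.06)]; print("rim x range",np.percentile(k[:,0],[1,5,50,95,99]).round(3))
```

```text
hinge [ 0.49980891 -0.05610966  0.02005208]
top web [(0, 71), (8, 70), (16, 70), (24, 70), (32, 71), (40, 71), (48, 70), (56, 71), (64, 71), (72, 71), (80, 48), (88, 32), (96, 13), (104, 13), (112, 13), (120, 12), (128, 14), (136, 15), (144, 16), (152, 16), (160, 14), (168, 14), (176, 10), (184, 10)]
top left [(0, 41), (8, 42), (16, 12), (24, 11), (32, 11), (40, 13), (80, 49), (88, 27), (96, 10)]
top right [(0, 60), (8, 39), (16, 10), (24, 9), (32, 10), (40, 11), (80, 52), (88, 31), (96, 10), (128, 10)]
top pad [(0, 71), (8, 70), (16, 72), (24, 70), (32, 71), (40, 70), (48, 71), (56, 71), (64, 70), (72, 71), (80, 49), (88, 32), (96, 13), (104, 13), (112, 13), (120, 13), (128, 14), (136, 15), (144, 15), (152, 16), (160, 14), (168, 14), (176, 11), (184, 12)]
top rim y hist [ 0 18 46 16  0  0  0  0  0  0 67 64 69 66 67 42  0  0  0  0  0  0 31 38
 19  0]
rim x range [0.003 0.005 0.05  0.089 0.091]
scene web [(0, 71), (8, 70), (16, 71), (24, 71), (32, 71), (40, 70), (48, 71), (56, 70), (64, 70), (72, 71), (80, 53), (88, 12), (96, 13), (104, 12), (112, 12), (120, 12), (128, 14), (136, 16), (144, 15), (152, 17), (160, 16), (168, 14), (176, 12)]
scene left [(0, 70), (8, 49), (16, 12), (24, 12), (32, 11), (40, 13), (48, 11), (56, 12), (72, 68), (80, 54), (88, 11)]
scene right [(0, 70), (8, 55), (80, 56), (88, 12), (136, 12)]
scene pad [(0, 71), (8, 67), (16, 67), (24, 67), (32, 67), (40, 66), (48, 68), (56, 67), (64, 69), (72, 70), (80, 54), (88, 12), (96, 13), (104, 13), (112, 12), (120, 12), (128, 13), (136, 16), (144, 15), (152, 16), (160, 16), (168, 14), (176, 12)]
scene rim y hist [ 0  4 68 17  0  0  0  0  0  5 54 59 60 60 66 78  0  0  0  0  0  0 48 68
 23  0]
rim x range [0.002 0.004 0.045 0.087 0.088]
```

The carrier model fits the cloud to about 1 mm: hinge (0.500, -0.056, 0.020), yaw 2.7°, lean 0.665 rad, pocket floors and rims at the right depths. The candles are at A (0.4245, 0.2815) and B (0.525, -0.349).

The tool can't tilt. So I'll hold each candle near its top with the jaws along the hinge and drag its foot on the table so it pivots between the pads to the lean angle.

apply_moves([
  [[3.5,3.5,0],-3],
  [[7,7,0],-6],
  [[11,11,0],-9],
  [[15,15,0],-12],
  [[19,19,0],-15],
  [[23,23,0],-18],
  [[25.5,26,0],-19.5],
  [[27,27.5,0],-19.5],
  [[27,27.5,0],-19.5],
  [[27,27.5,0],-19.5],
], hand=8.76)

```text
clock: 1.1
tool_pos: [0.5256, -0.3489, 0.226]
orientation: [-179.9, -0.0, 92.8]
force: [-0.5, 0.4, -0.1]
opening: 0.0874
```

```bash
cat >> h.py <<'E'
from scipy.spatial.transform import Rotation as R
def snapw(ctrl,name):
    o=ctrl.get_obs(); p,d=ctrl.snapshot("wrist"); cv2.imwrite(f"pics/{name}.png",p)
    cm=ctrl.camera_model("wrist"); T=np.eye(4); T[:3,:3]=R.from_euler('xyz',o['orientation'],degrees=True).as_matrix(); T[:3,3]=o['tool_pos']
    return p,cloud(cm,d,T@cm['tool_from_camera']),o
E
python3 - <<'E'
from plant import ctrl
from h import *
p,W,o=snapw(ctrl,"w1")
m=(W[...,2]>.115)&(W[...,2]<.145)&(np.hypot(W[...,0]-.525,W[...,1]+.349)<.05)
t=W[m]; print(len(t),((np.percentile(t,1,0)+np.percentile(t,99,0))/2).round(4),np.ptp(t,0).round(3));
E
```

```text
3512 [ 0.5277 -0.35    0.1229] [0.061 0.062 0.017]
```

View pics/w1.png

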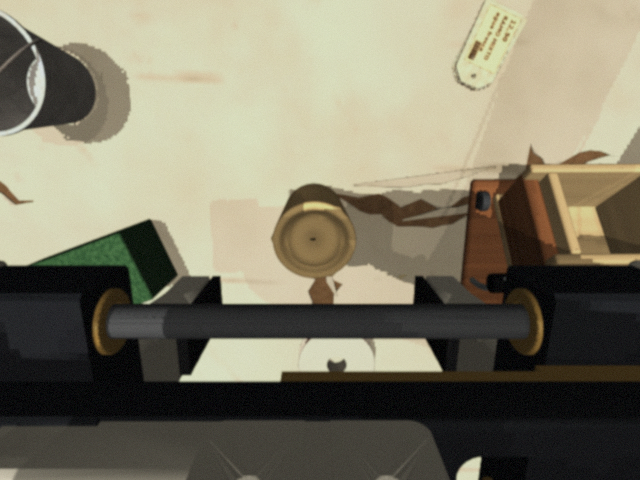

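The wrist view shows candle B's top at (314,233), centred between the fingers, so I'm descending.

apply_moves([
  [[0,0,-3],0],
  [[0,0,-6],0],
  [[0,0,-9],0],
  [[0,0,-11.5],0],
  [[0,0,-13],0],
  [[0,0,-13.7],0],
  [[0,0,-13.7],0],
])

```text
clock: 1.85
tool_pos: [0.524, -0.3506, 0.0887]
orientation: [-179.9, -0.0, 92.6]
force: [-0.2, 0.3, 0.1]
opening: 0.0875
```

apply_moves([
  [[0,0,0],0],
  [[0,0,0],0],
  [[0,0,0],0],
  [[0,0,0],0],
  [[0,0,0],0],
  [[0,0,0],0],
], hand=5.0)

```text
clock: 2.45
tool_pos: [0.5258, -0.35, 0.0903]
orientation: [179.9, 0.0, 92.7]
force: [0.2, -0.6, 4.9]
opening: 0.0609
```

apply_moves([
  [[-0.5,0,0.0],0],
  [[-0.95,-0.05,0.15],0],
  [[-1.4,-0.07,0.2],0],
  [[-1.9,-0.1,0.27],0],
  [[-2.4,-0.1,0.3],0],
  [[-2.9,-0.15,0.32],0],
  [[-2.9,-0.15,0.32],0],
])

```text
clock: 3.15
tool_pos: [0.4953, -0.3513, 0.0927]
orientation: [-180.0, -0.0, 92.7]
force: [0.7, -0.0, -3.2]
opening: 0.0607
```

Run:
```python
from plant import ctrl
from h import *
p,d=ctrl.snapshot("scene"); cv2.imwrite("pics/s1.png",cv2.resize(p[110:250,300:480],None,fx=4,fy=4,interpolation=cv2.INTER_CUBIC))
o=ctrl.get_obs();print(o['force'],o['moment'],o['tool_pos'])
```

```text
[-0.57373361 -0.44559408 -3.20277804] [-0.02163393 -0.01566335 -0.00720348] [ 0.49583925 -0.35141952  0.09277731]
```

View pics/s1.png

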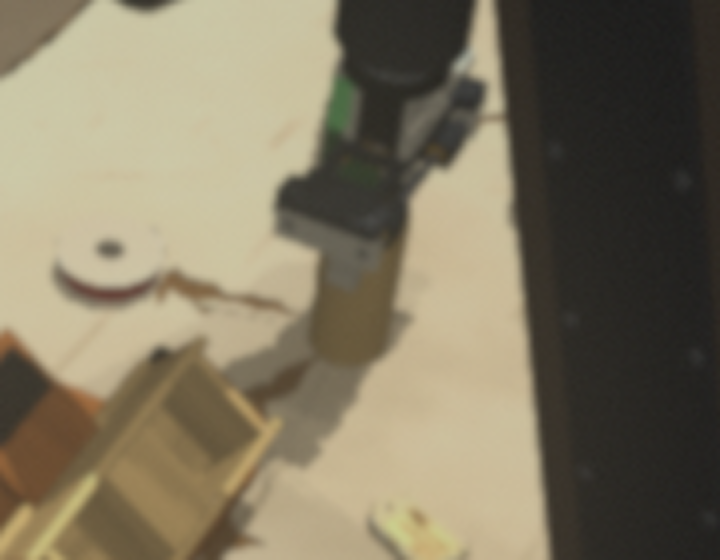

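```bash
cat >> h.py <<'E'
from scipy.optimize import least_squares
def tilt(ctrl,tag,zmax=None,cam="scene",rad=.11):
    """fit candle cylinder (r=30.5mm) below the fingers from a camera cloud"""
    o=ctrl.get_obs(); g=o['tool_pos']+[0,0,.019]
    p,d=ctrl.snapshot(cam); cv2.imwrite(f"pics/{tag}.png",p); W=cloud(ctrl.camera_model(cam),d)
    zt=o['tool_pos'][2]-.004
    hsv=cv2.cvtColor(p,cv2.COLOR_BGR2HSV)
    m=(W[...,2]<zt)&(W[...,2]>max(.008,g[2]-.14))&(np.hypot(W[...,0]-g[0],W[...,1]-g[1])<rad)&(W[...,1]<g[1]+.05)&(W[...,1]>g[1]-.05)
    q=W[m]
    def res(v):
        a=np.array([np.sin(v[0])*-1,np.sin(v[1]),1.]);a/=np.linalg.norm(a)
        c=np.array([g[0]+v[2],g[1]+v[3],g[2]]); r=q-c; r=r-np.outer(r@a,a); return np.linalg.norm(r,axis=1)-.0305
    s=least_squares(res,[0.2,0,0,0],loss='soft_l1',f_scale=.002)
    r=res(s.x)
    print(tag,"n",len(q),"lean toward robot deg %.1f side %.1f off mm %.1f %.1f rms_med %.2f"%(*np.degrees(np.arcsin(s.x[:2])),*(s.x[2:]*1000),np.median(abs(r))*1000),"lowest",np.percentile(q[abs(r)<.003][:,2],2).round(4),"force",o['force'].round(1),"tcp",o['tool_pos'].round(4))
E
python3 - <<'E'
from plant import ctrl
from h import *
tilt(ctrl,"s2")
E
```

```text
s2 n 380 lean toward robot deg 1.1 side 1.2 off mm 0.0 0.4 rms_med 1.36 lowest 0.0092 force [-0.6 -0.4 -3.2] tcp [ 0.4958 -0.3514  0.0928]
```

Not tilted yet: the lean is about 1° and the candle is hanging free. I'll press it on the table and check the force before dragging again.

apply_moves([
  [[0,0,-0.2],0],
  [[0,0,-0.4],0],
  [[0,0,-0.5],0],
  [[0,0,-0.6],0],
  [[0,0,-0.6],0],
])

```text
clock: 3.75
tool_pos: [0.4981, -0.3524, 0.0896]
orientation: [179.8, 0.2, 92.8]
force: [-1.5, 0.3, 15.5]
opening: 0.0609
```

apply_moves([
  [[-0.5,0,0.1],0],
  [[-0.95,-0.05,0.2],0],
  [[-1.4,-0.07,0.28],0],
  [[-1.9,-0.1,0.34],0],
  [[-1.9,-0.1,0.34],0],
])

```text
clock: 4.25
tool_pos: [0.4759, -0.3521, 0.0897]
orientation: [-179.9, -0.0, 92.7]
force: [-0.1, 0.8, 0.0]
opening: 0.0606
```

Run:
```python
from plant import ctrl
from h import *
tilt(ctrl,"s3")
```

```text
s3 n 371 lean toward robot deg 0.9 side 1.1 off mm 0.3 0.9 rms_med 1.39 lowest 0.0095 force [-0.1  0.8  0. ] tcp [ 0.4759 -0.3521  0.0897]
```

Table friction is too low; the foot just slides (lean 0.9°). Instead I'll use the pocket's back lip. A vertical push there has only about a 25 mm lever on the hinge, so the carrier should stay put while the lip pushes the foot's rear edge up and pivots the candle toward the robot.

apply_moves([
  [[0,0,4],0],
  [[0,0,8],0],
  [[0,2,12],0],
  [[0.5,5,15],0],
  [[1,9,15],0],
  [[1.5,13,15],0],
  [[2,17,15],0],
  [[2.5,21,15],0],
  [[3,23.3,15],0],
  [[3,23.3,15],0],
])

```text
clock: 5.3
tool_pos: [0.5071, -0.1168, 0.2395]
orientation: [-179.9, -0.0, 92.9]
force: [-0.4, 0.4, -3.6]
opening: 0.061
```

apply_moves([
  [[0,0,0],0],
  [[0,0,0],0],
])

```text
clock: 5.5
tool_pos: [0.5068, -0.1197, 0.2396]
orientation: [-179.9, 0.0, 92.7]
force: [0.2, 0.0, -2.4]
opening: 0.0604
```

Run:
```python
from plant import ctrl
from h import *
tilt(ctrl,"s4",rad=.05)
```

```text
s4 n 600 lean toward robot deg 1.6 side -0.4 off mm -0.2 -0.9 rms_med 1.29 lowest 0.1474 force [ 0.2  0.  -2.4] tcp [ 0.5068 -0.1197  0.2396]
```

View pics/s4.png

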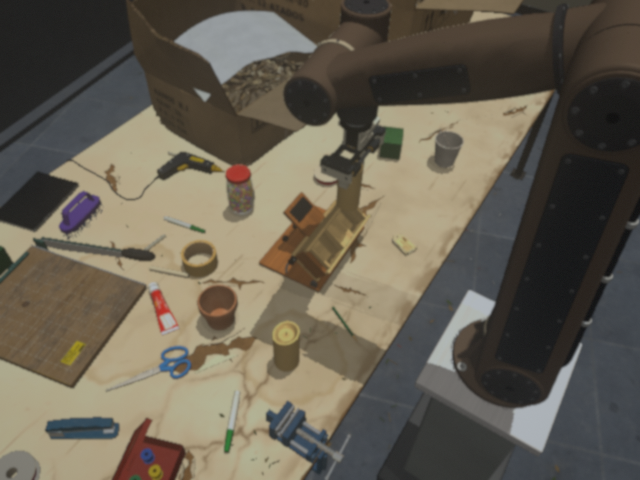

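apply_moves([
  [[0,0,-0.8],0],
  [[0,0,-1.4],0],
  [[0,0,-1.8],0],
  [[0,0,-2.1],0],
  [[0,0,-2.3],0],
  [[0,0,-2.3],0],
])

```text
clock: 6.15
tool_pos: [0.5079, -0.1199, 0.2192]
orientation: [179.9, 0.1, 92.8]
force: [-5.4, 0.8, 11.1]
opening: 0.0608
```

apply_moves([
  [[-0.4,0,-0.15],0],
  [[-0.8,-0.04,-0.3],0],
  [[-1.2,-0.05,-0.45],0],
  [[-1.55,-0.07,-0.6],0],
  [[-1.85,-0.08,-0.7],0],
  [[-1.85,-0.08,-0.7],0],
])

```text
clock: 6.75
tool_pos: [0.4905, -0.121, 0.2132]
orientation: [179.7, 0.1, 92.8]
force: [-3.2, -0.2, 13.7]
opening: 0.0605
```

Run:
```python
from plant import ctrl
from h import *
tilt(ctrl,"s5",rad=.06)
p=cv2.imread("pics/s5.png"); cv2.imwrite("pics/s5c.png",cv2.resize(p[110:310,230:430],None,fx=3,fy=3,interpolation=cv2.INTER_CUBIC))
```

```text
s5 n 633 lean toward robot deg 9.7 side -5.9 off mm 0.5 -5.6 rms_med 2.23 lowest 0.112 force [-3.2 -0.2 13.7] tcp [ 0.4905 -0.121   0.2132]
```

View pics/s5c.png

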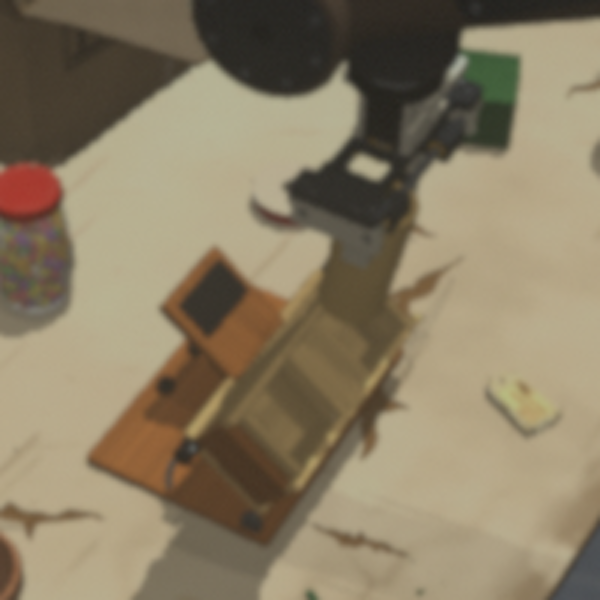

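The candle is pivoting, now about 10° toward the robot, with 14 N on the lip. I'll continue along the arc.

apply_moves([
  [[-0.45,-0.02,-0.22],0],
  [[-0.9,-0.04,-0.45],0],
  [[-1.3,-0.06,-0.7],0],
  [[-1.72,-0.08,-0.95],0],
  [[-2.1,-0.1,-1.25],0],
  [[-2.5,-0.12,-1.55],0],
  [[-2.9,-0.14,-1.85],0],
  [[-3.25,-0.16,-2.15],0],
  [[-3.25,-0.16,-2.15],0],
])

```text
clock: 7.7
tool_pos: [0.4564, -0.1223, 0.1897]
orientation: [179.9, 0.0, 92.7]
force: [-3.5, -1.3, 6.5]
opening: 0.0602
```

```bash
cat >> h.py <<'E'
def cand(ctrl,tag,cam="scene",zlo=.13,ylim=None):
    """candle direction in hand: wax-coloured points around the grip; plus carrier lean from pad"""
    o=ctrl.get_obs(); g=o['tool_pos']+[0,0,.019]
    p,d=ctrl.snapshot(cam); cv2.imwrite(f"pics/{tag}.png",p); W=cloud(ctrl.camera_model(cam),d)
    m=(W[...,2]<o['tool_pos'][2]-.003)&(W[...,2]>zlo)&(abs(W[...,0]-g[0])<.12)&(abs(W[...,1]-g[1])<.04)
    q=W[m]
    def res(v):
        a=np.array([-np.sin(v[0]),-.047*np.sin(v[0]),np.cos(v[0])]);a/=np.linalg.norm(a)
        c=np.array([g[0]+v[1],g[1]+v[2],g[2]]); r=q-c; r=r-np.outer(r@a,a); return np.linalg.norm(r,axis=1)-.0305
    s=least_squares(res,[.4,0,0],loss='soft_l1',f_scale=.001); r=res(s.x)
    print(tag,"n",len(q),"lean deg %.1f off mm %.1f %.1f med %.2f"%(np.degrees(s.x[0]),*(s.x[1:]*1000),np.median(abs(r))*1000),"force",o['force'].round(1),"tcp",o['tool_pos'].round(4),"t",o['clock'])
    lean(p,W)
def lean(p,W):
    m=(p.astype(int).sum(-1)<130)&(abs(W[...,0]-.62)<.06)&(abs(W[...,1]+.05)<.045)&(W[...,2]>.02)&(W[...,2]<.15)
    q=W[m]
    if len(q)<30: print("pad few",len(q)); return
    z=np.median(q[:,2]); print("pad n",len(q),"med",np.median(q,0).round(4),"lean %.3f"%(np.arcsin((z-.02)/.15573)-.0965))
E
python3 - <<'E'
from plant import ctrl
from h import *
cand(ctrl,"s6")
lean(cv2.imread("pics/scene0.png"),np.load("sceneW.npy"))
p=cv2.imread("pics/s6.png"); cv2.imwrite("pics/s6c.png",cv2.resize(p[110:310,230:430],None,fx=3,fy=3,interpolation=cv2.INTER_CUBIC))
E
```

```text
s6 n 335 lean deg 31.8 off mm -0.7 0.0 med 1.01 force [-3.5 -1.3  6.5] tcp [ 0.4564 -0.1223  0.1897] t 7.7
pad few 0
pad few 0
```

View pics/s6c.png

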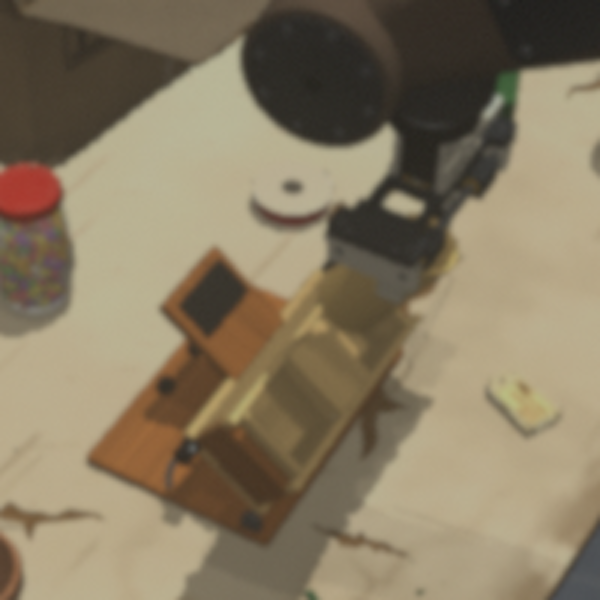

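apply_moves([
  [[-0.35,-0.02,-0.35],0],
  [[-0.65,-0.03,-0.7],0],
  [[-0.9,-0.05,-1.05],0],
  [[-0.9,-0.05,-1.05],0],
])

```text
clock: 8.15
tool_pos: [0.4465, -0.1228, 0.1786]
orientation: [-180.0, 0.0, 92.7]
force: [-6.5, -1.0, 6.7]
opening: 0.0604
```

Run:
```python
from plant import ctrl
from h import *
p=cv2.imread("pics/scene0.png").astype(int); print(p[205:215,305:315].sum(-1)[::3,::3], p[200:225,285:320].sum(-1).min())
cand(ctrl,"s7")
```

```text
[[157 160 208 352]
 [160 160 216 273]
 [157 188 265 282]
 [180 257 270 273]] 153
s7 n 285 lean deg 39.4 off mm -0.2 -0.2 med 1.13 force [-6.5 -1.   6.7] tcp [ 0.4465 -0.1228  0.1786] t 8.15
pad few 0
```

apply_moves([
  [[-0.37,0,0.5],0],
  [[-0.7,0.02,0.4],0],
  [[-1.1,0.04,0.0],0],
  [[-1.5,0.06,-0.35],0],
  [[-1.8,0.07,-0.6],0],
  [[-2.0,0.07,-0.75],0],
  [[-2.0,0.07,-0.75],0],
])

```text
clock: 8.9
tool_pos: [0.4268, -0.1216, 0.1704]
orientation: [-180.0, -0.0, 92.7]
force: [0.3, -0.7, -2.0]
opening: 0.0606
```

```bash
sed -i 's/sum(-1)<130/sum(-1)<200/' h.py
cat >> h.py <<'E'
H=np.array([.4998,-.0562,.020]); RM=R.from_euler('z',2.7,degrees=True).as_matrix()@R.from_euler('y',-.665).as_matrix()
def grip_c(o): return (o['tool_pos']+[0,0,.0188]-H)@RM
E
python3 - <<'E'
from plant import ctrl
from h import *
cand(ctrl,"s8",zlo=.115)
print("grip in carrier frame",grip_c(ctrl.get_obs()))
p=cv2.imread("pics/s8.png"); cv2.imwrite("pics/s8c.png",cv2.resize(p[110:310,230:430],None,fx=3,fy=3,interpolation=cv2.INTER_CUBIC))
E
```

```text
s8 n 416 lean deg 50.4 off mm -20.1 -1.5 med 2.10 force [ 0.3 -0.7 -2. ] tcp [ 0.4268 -0.1216  0.1704] t 8.9
pad n 299 med [ 0.6102 -0.05    0.1256] lean 0.649
grip in carrier frame [ 0.04502076 -0.06185411  0.17998503]
```

View pics/s8c.png

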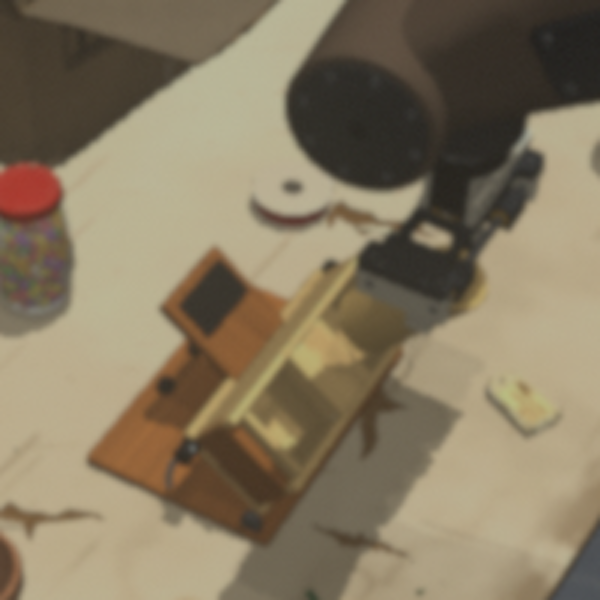

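Candle aligned above the right pocket and the carrier hasn't moved. I'm lowering it along the pocket axis.

apply_moves([
  [[0.25,0.01,-0.32],0],
  [[0.49,0.02,-0.63],0],
  [[0.74,0.03,-0.95],0],
  [[0.98,0.05,-1.26],0],
  [[1.23,0.06,-1.57],0],
  [[1.23,0.06,-1.57],0],
])

```text
clock: 9.55
tool_pos: [0.4396, -0.121, 0.1544]
orientation: [-179.9, 0.0, 92.7]
force: [-0.4, -0.1, -2.9]
opening: 0.0607
```

apply_moves([
  [[0.31,0.01,-0.39],0],
  [[0.62,0.03,-0.79],0],
  [[0.93,0.04,-1.18],0],
  [[1.23,0.06,-1.57],0],
  [[1.54,0.07,-1.97],0],
  [[1.85,0.09,-2.36],0],
  [[2.16,0.1,-2.75],0],
  [[2.16,0.1,-2.75],0],
])

```text
clock: 10.35
tool_pos: [0.4612, -0.12, 0.1268]
orientation: [-179.9, 0.0, 92.7]
force: [-0.1, -0.3, -2.6]
opening: 0.0608
```

Run:
```python
from plant import ctrl
from h import *
o=ctrl.get_obs()
cand(ctrl,"s9"); print(grip_c(o))
lean(cv2.imread("pics/scene0.png"),np.load("sceneW.npy"))
```

```text
s9 n 0 lean deg 22.9 off mm 0.0 0.0 med nan force [-0.1 -0.3 -2.6] tcp [ 0.4612 -0.12    0.1268] t 10.35
pad n 305 med [ 0.6105 -0.0499  0.1256] lean 0.649
[ 0.04479155 -0.06189158  0.12449319]
pad n 301 med [ 0.6103 -0.0492  0.1258] lean 0.651
  return _methods._mean(a, axis=axis, dtype=dtype,
  ret = ret.dtype.type(ret / rcount)
```

apply_moves([
  [[0.12,0,-0.16],0],
  [[0.25,0.01,-0.32],0],
  [[0.37,0.02,-0.47],0],
  [[0.46,0.02,-0.59],0],
  [[0.52,0.02,-0.67],0],
  [[0.52,0.02,-0.67],0],
])

```text
clock: 11.0
tool_pos: [0.4663, -0.1198, 0.1206]
orientation: [-180.0, 0.0, 92.7]
force: [0.3, -0.1, -3.2]
opening: 0.0607
```

apply_moves([
  [[0.06,0,-0.08],0],
  [[0.12,0,-0.16],0],
  [[0.18,0.01,-0.24],0],
  [[0.18,0.01,-0.24],0],
])

```text
clock: 11.4
tool_pos: [0.467, -0.1199, 0.1197]
orientation: [-179.9, 0.0, 92.7]
force: [-11.8, 3.0, 17.3]
opening: 0.0609
```

Floor contact is felt, about 21 N along the axis at the expected depth, so I'm releasing.

apply_moves([
  [[-0.1,0,0.15],0],
  [[-0.1,0,0.15],0],
  [[-0.1,0,0.15],0],
  [[-0.1,0,0.15],0],
  [[-0.1,0,0.15],0],
], hand=8.76)

```text
clock: 11.9
tool_pos: [0.4672, -0.1197, 0.1197]
orientation: [-180.0, 0.0, 92.7]
force: [0.2, 0.8, 0.4]
opening: 0.0868
```

apply_moves([
  [[0,0,2],0],
  [[0,0,4],0],
  [[0,0,7],0],
  [[0,0,11],0],
  [[0,0,14],0],
])

```text
clock: 12.4
tool_pos: [0.4674, -0.1198, 0.2621]
orientation: [179.9, 0.0, 92.7]
force: [1.3, -0.3, 0.2]
opening: 0.0874
```

Run:
```python
from plant import ctrl
from h import *
p,d=ctrl.snapshot("scene"); W=cloud(ctrl.camera_model("scene"),d); lean(p,W)
q=((W.reshape(-1,3)-H)@RM); q=q[(abs(q[:,0]-.047)<.05)&(abs(q[:,1]+.0625)<.042)&(q[:,2]>.08)&(q[:,2]<.2)]
print(len(q),"top zc max pct",np.percentile(q[:,2],[50,90,97,99.5]).round(4), "xy range",np.percentile(q,[2,98],0).round(4))
cv2.imwrite("pics/s10c.png",cv2.resize(p[110:310,230:430],None,fx=3,fy=3,interpolation=cv2.INTER_CUBIC))
```

```text
pad n 324 med [ 0.6102 -0.0483  0.1257] lean 0.650
685 top zc max pct [0.1262 0.1371 0.1401 0.1421] xy range [[ 0.0045 -0.0865  0.0829]
 [ 0.0668 -0.0297  0.1405]]
```

View pics/s10c.png

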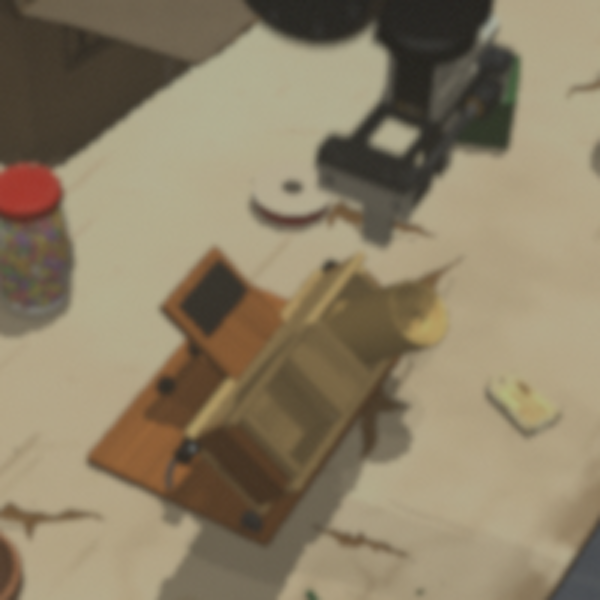

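Right candle is seated: its top is at 141 mm in the carrier frame against 141 expected, and the lean hasn't changed. On to candle A.

apply_moves([
  [[0,4,0],0],
  [[0,8,0],0],
  [[-0.5,12,0],0],
  [[-1,16.5,0],0],
  [[-1.5,21,0],0],
  [[-2,25.5,0],0],
  [[-3,30,0],0],
  [[-3.5,34,0],0],
  [[-4.2,38,0],0],
  [[-4.2,40.1,0],0],
])

```text
clock: 13.45
tool_pos: [0.4244, 0.284, 0.2595]
orientation: [-180.0, -0.0, 92.8]
force: [-0.0, -0.7, -0.3]
opening: 0.0878
```

apply_moves([
  [[0,0,-2],0],
  [[0,0,-5],0],
  [[0,0,-8],0],
  [[0,0,-10],0],
  [[0,0,-10],0],
])

```text
clock: 13.95
tool_pos: [0.424, 0.2795, 0.1569]
orientation: [-179.8, 0.2, 92.7]
force: [0.2, 0.3, 0.4]
opening: 0.0874
```

apply_moves([
  [[0.1,0.1,-2],0],
  [[0.1,0.1,-4],0],
  [[0.1,0.1,-5.5],0],
  [[0.1,0.1,-6.4],0],
  [[0.1,0.1,-6.7],0],
  [[0.1,0.1,-6.7],0],
])

```text
clock: 14.55
tool_pos: [0.4265, 0.2825, 0.0933]
orientation: [180.0, -0.0, 92.7]
force: [-1.3, 0.4, 0.1]
opening: 0.0879
```

apply_moves([
  [[0,0,0],0],
  [[0,0,0],0],
  [[0,0,0],0],
  [[0,0,0],0],
  [[0,0,0],0],
  [[0,0,0],0],
], hand=5.0)

```text
clock: 15.15
tool_pos: [0.4262, 0.2824, 0.0931]
orientation: [180.0, -0.0, 92.7]
force: [-0.2, -0.3, 3.0]
opening: 0.0596
```

apply_moves([
  [[0,0,4],0],
  [[0,0,8],0],
  [[0.5,-2,12],0],
  [[1.5,-6,15],0],
  [[2.5,-10.5,15],0],
  [[3.8,-15,15],0],
  [[5,-19.5,15],0],
  [[6.2,-23.5,15],0],
  [[7.4,-27,15],0],
  [[7.4,-27.6,15],0],
])

```text
clock: 16.15
tool_pos: [0.5002, 0.0033, 0.242]
orientation: [-179.9, 0.0, 92.5]
force: [-0.8, 0.4, -3.4]
opening: 0.0595
```

apply_moves([
  [[0,0,0],0],
  [[0,0,0],0],
  [[0,0,0],0],
])

```text
clock: 16.45
tool_pos: [0.4999, 0.0073, 0.2427]
orientation: [-180.0, -0.0, 92.8]
force: [-0.9, -0.3, -2.5]
opening: 0.0597
```

Run:
```python
from plant import ctrl
from h import *
tilt(ctrl,"s11",rad=.05)
```

```text
s11 n 624 lean toward robot deg 1.4 side -0.5 off mm -1.7 -1.8 rms_med 1.05 lowest 0.1494 force [-0.9 -0.3 -2.5] tcp [0.4999 0.0073 0.2427]
```

apply_moves([
  [[0,0,-0.8],0],
  [[0,0,-1.3],0],
  [[0,0,-1.7],0],
  [[0,0,-2.0],0],
  [[0,0,-2.2],0],
  [[0,0,-2.2],0],
])

```text
clock: 17.1
tool_pos: [0.501, 0.0064, 0.2229]
orientation: [179.8, 0.0, 92.8]
force: [-6.1, 1.0, 11.9]
opening: 0.0595
```

apply_moves([
  [[-0.4,0,-0.15],0],
  [[-0.8,-0.04,-0.3],0],
  [[-1.2,-0.05,-0.45],0],
  [[-1.55,-0.07,-0.6],0],
  [[-1.9,-0.08,-0.7],0],
  [[-2.35,-0.1,-0.93],0],
  [[-2.8,-0.12,-1.17],0],
  [[-3.25,-0.14,-1.43],0],
  [[-3.65,-0.16,-1.68],0],
  [[-3.65,-0.16,-1.68],0],
])

```text
clock: 18.1
tool_pos: [0.4639, 0.0042, 0.2055]
orientation: [179.9, 0.0, 92.7]
force: [-4.0, -1.4, 8.8]
opening: 0.0594
```

Run:
```python
from plant import ctrl
from h import *
cand(ctrl,"s12",zlo=.134)
```

```text
s12 n 368 lean deg 21.8 off mm -3.5 -1.1 med 0.76 force [-4.  -1.4  8.8] tcp [0.4639 0.0042 0.2055] t 18.1
pad n 278 med [ 0.6118 -0.0474  0.1263] lean 0.655
```

apply_moves([
  [[-0.4,-0.02,-0.3],0],
  [[-0.8,-0.04,-0.6],0],
  [[-1.2,-0.06,-0.92],0],
  [[-1.55,-0.07,-1.25],0],
  [[-1.9,-0.09,-1.6],0],
  [[-2.25,-0.1,-1.95],0],
  [[-2.5,-0.12,-2.28],0],
  [[-2.5,-0.12,-2.28],0],
])

```text
clock: 18.95
tool_pos: [0.438, 0.0034, 0.1809]
orientation: [-180.0, 0.0, 92.7]
force: [-3.4, -1.2, 4.6]
opening: 0.0595
```

Run:
```python
from plant import ctrl
from h import *
o=ctrl.get_obs()
cand(ctrl,"s13",zlo=.134); print(grip_c(o))
p=cv2.imread("pics/s13.png"); cv2.imwrite("pics/s13c.png",cv2.resize(p[110:310,230:430],None,fx=3,fy=3,interpolation=cv2.INTER_CUBIC))
```

```text
s13 n 216 lean deg 40.6 off mm -6.7 -1.0 med 0.92 force [-3.4 -1.2  4.6] tcp [0.438  0.0034 0.1809] t 18.95
pad n 302 med [ 0.6105 -0.0495  0.1258] lean 0.650
[0.06454566 0.06245223 0.17778679]
```

View pics/s13c.png

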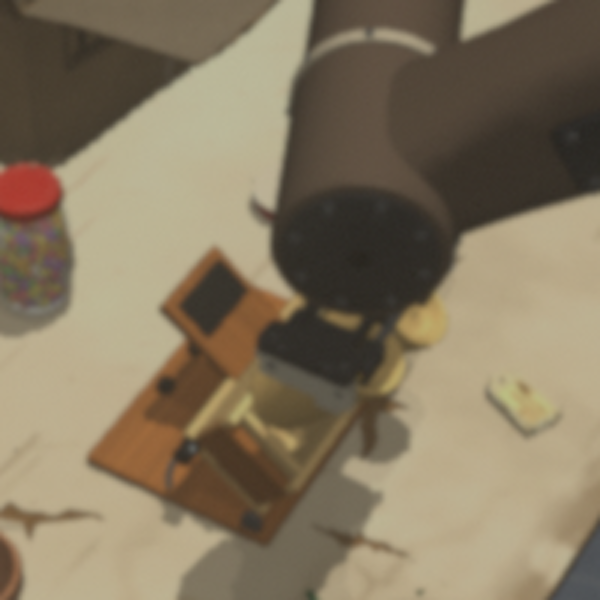

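apply_moves([
  [[-0.37,-0.02,0.5],0],
  [[-0.7,-0.03,0.4],0],
  [[-1.1,-0.05,0.0],0],
  [[-1.4,-0.07,-0.3],0],
  [[-1.63,-0.08,-0.5],0],
  [[-1.63,-0.08,-0.5],0],
])

```text
clock: 19.6
tool_pos: [0.4217, 0.0026, 0.1758]
orientation: [-180.0, 0.0, 92.7]
force: [-0.2, 0.3, -3.1]
opening: 0.0598
```

apply_moves([
  [[0.25,0.01,-0.32],0],
  [[0.49,0.02,-0.63],0],
  [[0.74,0.03,-0.95],0],
  [[0.98,0.05,-1.26],0],
  [[0.98,0.05,-1.26],0],
])

```text
clock: 20.1
tool_pos: [0.4322, 0.0032, 0.163]
orientation: [-179.9, 0.0, 92.7]
force: [-0.3, -0.1, -3.0]
opening: 0.0597
```

apply_moves([
  [[0.31,0.01,-0.39],0],
  [[0.62,0.03,-0.79],0],
  [[0.93,0.04,-1.18],0],
  [[1.23,0.06,-1.57],0],
  [[1.54,0.07,-1.97],0],
  [[1.85,0.09,-2.36],0],
  [[2.16,0.1,-2.75],0],
  [[2.16,0.1,-2.75],0],
])

```text
clock: 20.9
tool_pos: [0.4538, 0.0041, 0.1355]
orientation: [-179.9, 0.0, 92.7]
force: [0.4, 0.4, -2.9]
opening: 0.0599
```

Run:
```python
from plant import ctrl
from h import *
o=ctrl.get_obs(); print(grip_c(o))
```

```text
[0.04897973 0.06244615 0.13229899]
```

apply_moves([
  [[0.15,0.01,-0.2],0],
  [[0.31,0.01,-0.39],0],
  [[0.46,0.02,-0.59],0],
  [[0.55,0.02,-0.7],0],
  [[0.62,0.03,-0.79],0],
  [[0.62,0.03,-0.79],0],
])

```text
clock: 21.5
tool_pos: [0.4599, 0.0045, 0.1281]
orientation: [-180.0, 0.0, 92.7]
force: [0.1, 0.7, -3.4]
opening: 0.0598
```

apply_moves([
  [[0.06,0,-0.08],0],
  [[0.12,0,-0.16],0],
  [[0.18,0.01,-0.24],0],
  [[0.18,0.01,-0.24],0],
])

```text
clock: 21.9
tool_pos: [0.4617, 0.0046, 0.1258]
orientation: [-180.0, 0.0, 92.7]
force: [0.1, -0.1, -2.9]
opening: 0.0597
```

apply_moves([
  [[0.06,0,-0.08],0],
  [[0.12,0,-0.16],0],
  [[0.18,0.01,-0.24],0],
  [[0.18,0.01,-0.24],0],
])

```text
clock: 22.3
tool_pos: [0.4627, 0.0044, 0.1251]
orientation: [-179.9, 0.0, 92.8]
force: [-11.6, 1.1, 20.6]
opening: 0.0597
```

Floor contact again. Releasing and retreating.

apply_moves([
  [[-0.1,0,0.15],0],
  [[-0.1,0,0.15],0],
  [[-0.1,0,0.15],0],
  [[-0.1,0,0.15],0],
  [[-0.1,0,0.15],0],
], hand=8.76)

```text
clock: 22.8
tool_pos: [0.4626, 0.0047, 0.1248]
orientation: [-180.0, 0.0, 92.7]
force: [-0.4, -0.9, 0.7]
opening: 0.0871
```

apply_moves([
  [[0,0,2],0],
  [[0,0,4],0],
  [[0,0,7],0],
  [[0,0,10],0],
  [[3,-1,12],0],
  [[6,-2,12],0],
  [[9,-3,12],0],
  [[9,-3,12],0],
])

```text
clock: 23.6
tool_pos: [0.5552, -0.0261, 0.2439]
orientation: [-180.0, 0.0, 92.7]
force: [-0.8, -0.4, -1.3]
opening: 0.0878
```

Run:
```python
from plant import ctrl
from h import *
for cam in("scene","top"):
    p,d=ctrl.snapshot(cam); W=cloud(ctrl.camera_model(cam),d); lean(p,W)
    a=((W.reshape(-1,3)-H)@RM)
    for y in(-.0625,.0625):
        q=a[(abs(a[:,0]-.047)<.05)&(abs(a[:,1]-y)<.042)&(a[:,2]>.08)&(a[:,2]<.16)]
        if len(q)>20: print(cam,y,len(q),np.percentile(q[:,2],[50,90,97,99.5]).round(4))
    cv2.imwrite(f"pics/{cam}14.png",cv2.resize(p[110:310,230:430] if cam=="scene" else p[170:340,180:480],None,fx=2.6,fy=2.6,interpolation=cv2.INTER_CUBIC))
print(ctrl.get_obs()['tool_pos'])
```

```text
pad n 556 med [ 0.5956 -0.0392  0.1113] lean 0.530
scene -0.0625 684 [0.1263 0.1369 0.1395 0.1413]
scene 0.0625 760 [0.1278 0.1375 0.14   0.1427]
pad few 0
top -0.0625 728 [0.1266 0.137  0.1401 0.143 ]
top 0.0625 739 [0.128  0.1385 0.1415 0.1441]
[ 0.55257466 -0.02557769  0.24398177]
```

View pics/scene14.png

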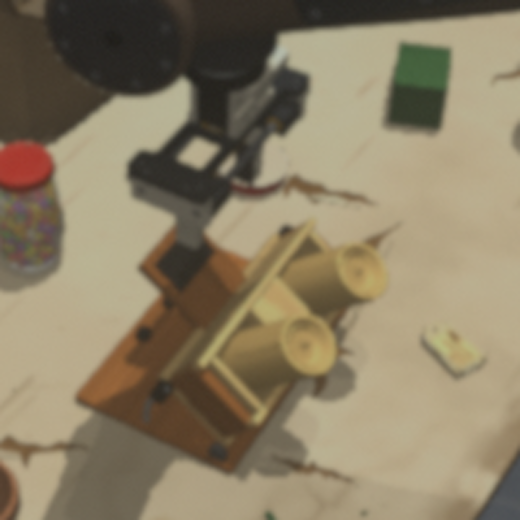

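View pics/top14.png

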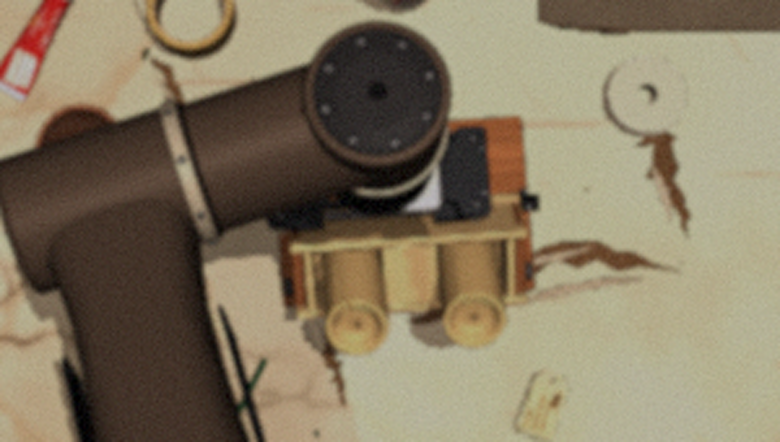

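Both candles are seated: tops are at about 141 mm in the carrier frame, and the pockets look unmoved. The 0.530 lean reading is the gripper's shadow on the dark mask, so I'm discarding it. Before pressing, I'll turn the tool half round so the camera bracket stays off the candles.

Run:
```python
from plant import ctrl
o=ctrl.get_obs();print(o['joint_pos'].round(1),o['tool_pos'],o['clock'])
```

```text
[  17.6    8.5  -13.2   -0.   -68.4 -105. ] [ 0.55257466 -0.02557769  0.24398177] 23.7
```

apply_moves([
  [[1,-0.5,0],8],
  [[2,-1,0],16],
  [[3,-1.5,0],24],
  [[4,-2,0],32],
  [[5,-2.4,0],40],
  [[5,-2.4,0],48],
  [[5,-2.4,0],56],
  [[5,-2.4,0],64],
  [[5,-2.4,0],72],
  [[5,-2.4,0],80],
], hand=0)

```text
clock: 24.7
tool_pos: [0.6017, -0.0488, 0.2452]
orientation: [180.0, -0.0, 173.1]
force: [-0.7, -0.2, -0.3]
opening: 0.0134
```

apply_moves([
  [[0,0,0],8],
  [[0,0,0],16],
  [[0,0,0],24],
  [[0,0,0],32],
  [[0,0,0],40],
  [[0,0,0],48],
  [[0,0,0],56],
  [[0,0,0],64],
  [[0,0,0],72],
  [[0,0,0],80],
])

```text
clock: 25.7
tool_pos: [0.6017, -0.0488, 0.2452]
orientation: [-180.0, 0.0, -106.9]
force: [-1.2, -1.0, 0.4]
opening: 0.0003
```

apply_moves([
  [[0,0,0],8],
  [[0,0,0],16],
  [[0,0,0],20],
  [[0,0,0],20],
  [[0,0,0],20],
  [[0,0,0],20],
])

```text
clock: 26.3
tool_pos: [0.6022, -0.0491, 0.2451]
orientation: [-180.0, 0.0, -87.4]
force: [0.4, 0.3, -0.8]
opening: 0.0005
```

Run:
```python
from plant import ctrl
from h import *
o=ctrl.get_obs(); print(o['tool_pos'],o['orientation'],o['opening'],o['clock'])
p,d=ctrl.snapshot("scene"); W=cloud(ctrl.camera_model("scene"),d); lean(p,W)
p,W,o=snapw(ctrl,"w15")
```

```text
[ 0.60224926 -0.04910694  0.24509934] [-1.79993703e+02  2.98745090e-03 -8.73683888e+01] 0.0005004054471030865 26.3
pad n 505 med [ 0.6079 -0.0433  0.1227] lean 0.623
```

View pics/w15.png

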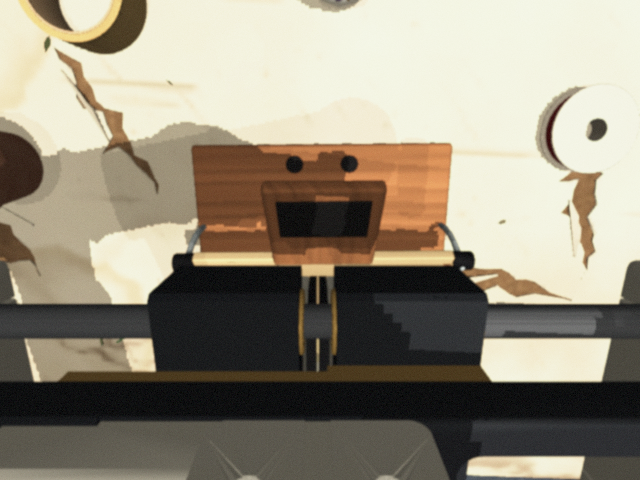

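Wrist view: the pad is at (324,219), just ahead of the fingertips, with nothing in the way. Descending onto it, then following the arc slowly.

apply_moves([
  [[0.1,-0.05,-2.5],0],
  [[0.3,-0.1,-5],0],
  [[0.3,-0.15,-7.5],0],
  [[0.3,-0.15,-9.5],0],
  [[0.3,-0.15,-10.5],0],
  [[0.3,-0.15,-10.9],0],
  [[0.3,-0.15,-11.2],0],
  [[0.3,-0.15,-11.5],0],
])

```text
clock: 27.2
tool_pos: [0.6062, -0.0507, 0.1308]
orientation: [-179.9, 0.0, -87.3]
force: [0.6, -0.1, 0.7]
opening: 0.0006
```

apply_moves([
  [[0.0,0,-0.2],0],
  [[0.15,0.01,-0.4],0],
  [[0.3,0.01,-0.6],0],
  [[0.45,0.02,-0.8],0],
  [[0.6,0.03,-1.0],0],
  [[0.75,0.03,-1.2],0],
  [[0.9,0.04,-1.4],0],
  [[1.05,0.05,-1.6],0],
  [[1.2,0.05,-1.8],0],
  [[1.3,0.06,-2.0],0],
])

```text
clock: 28.2
tool_pos: [0.62, -0.05, 0.1122]
orientation: [-179.8, -0.0, -87.2]
force: [-1.0, 1.2, 9.5]
opening: 0.0006
```

Run:
```python
from plant import ctrl
from h import *
p,d=ctrl.snapshot("scene"); print(ctrl.get_obs()['tool_pos'])
cv2.imwrite(f"pics/s16.png",cv2.resize(p[110:310,230:430],None,fx=3,fy=3,interpolation=cv2.INTER_CUBIC))
```

```text
[ 0.62021584 -0.04993412  0.11189891]
```

View pics/s16.png

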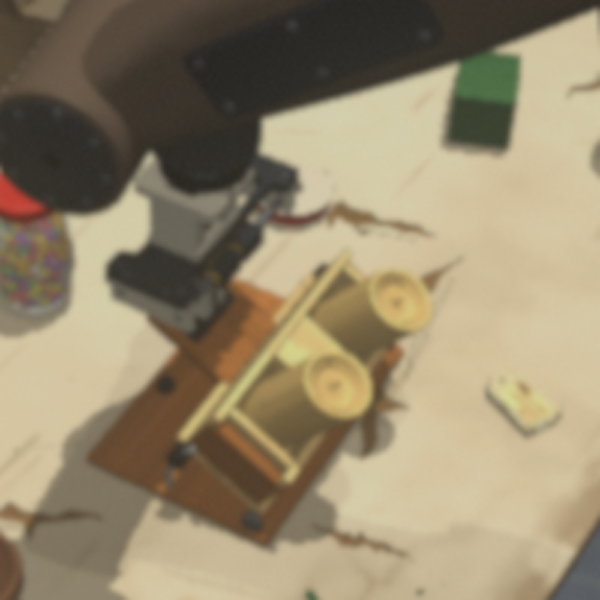

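The carrier is rotating down steadily at 9.5 N with both candles riding along. Continuing.

apply_moves([
  [[0.14,0.01,-0.2],0],
  [[0.27,0.01,-0.4],0],
  [[0.4,0.02,-0.6],0],
  [[0.52,0.02,-0.8],0],
  [[0.64,0.03,-1.0],0],
  [[0.75,0.03,-1.2],0],
  [[0.86,0.04,-1.4],0],
  [[0.97,0.05,-1.6],0],
  [[1.08,0.05,-1.8],0],
  [[1.18,0.06,-2.0],0],
])

```text
clock: 29.25
tool_pos: [0.6322, -0.0493, 0.0922]
orientation: [-179.8, -0.0, -87.2]
force: [-1.0, 1.0, 8.2]
opening: 0.001
```

apply_moves([
  [[0.1,0,-0.2],0],
  [[0.19,0.01,-0.4],0],
  [[0.28,0.01,-0.6],0],
  [[0.37,0.02,-0.8],0],
  [[0.46,0.02,-1.0],0],
  [[0.54,0.02,-1.2],0],
  [[0.62,0.03,-1.4],0],
  [[0.7,0.03,-1.6],0],
  [[0.77,0.03,-1.8],0],
  [[0.84,0.04,-2.0],0],
])

```text
clock: 30.25
tool_pos: [0.6407, -0.0489, 0.0721]
orientation: [-179.7, 0.0, -87.2]
force: [0.4, 1.3, 7.9]
opening: 0.0008
```

apply_moves([
  [[0.06,0,-0.18],0],
  [[0.12,0.01,-0.36],0],
  [[0.18,0.01,-0.53],0],
  [[0.24,0.01,-0.7],0],
  [[0.3,0.02,-0.87],0],
  [[0.35,0.02,-1.04],0],
  [[0.4,0.02,-1.2],0],
  [[0.45,0.03,-1.36],0],
  [[0.5,0.03,-1.52],0],
  [[0.54,0.03,-1.68],0],
])

```text
clock: 31.25
tool_pos: [0.6458, -0.0486, 0.0549]
orientation: [-179.8, 0.0, -87.2]
force: [-0.5, 0.8, 6.7]
opening: 0.0005
```

apply_moves([
  [[0.03,0,-0.12],0],
  [[0.06,0,-0.24],0],
  [[0.09,0,-0.36],0],
  [[0.12,0,-0.48],0],
  [[0.15,0,-0.6],0],
  [[0.17,0,-0.72],0],
  [[0.19,0,-0.84],0],
  [[0.21,0,-0.95],0],
  [[0.23,0,-1.05],0],
  [[0.25,0,-1.15],0],
])

```text
clock: 32.25
tool_pos: [0.6479, -0.0485, 0.0432]
orientation: [-179.8, 0.0, -87.3]
force: [-1.6, 1.1, 5.1]
opening: 0.0002
```

apply_moves([
  [[0.01,0,-0.08],0],
  [[0.02,0,-0.16],0],
  [[0.03,0,-0.24],0],
  [[0.04,0,-0.32],0],
  [[0.05,0,-0.4],0],
  [[0.05,0,-0.48],0],
  [[0.05,0,-0.55],0],
  [[0.05,0,-0.62],0],
  [[0.05,0,-0.68],0],
  [[0.05,0,-0.74],0],
])

```text
clock: 33.25
tool_pos: [0.6489, -0.0484, 0.036]
orientation: [-179.8, 0.0, -87.2]
force: [-0.0, 1.0, 5.3]
opening: 0.0002
```

apply_moves([
  [[0,0,-0.06],0],
  [[0,0,-0.12],0],
  [[0,0,-0.18],0],
  [[0,0,-0.24],0],
  [[0,0,-0.24],0],
])

```text
clock: 33.75
tool_pos: [0.6489, -0.0483, 0.0352]
orientation: [-179.8, 0.0, -87.2]
force: [-4.8, 3.3, 16.7]
opening: 0.0005
```

The hard stop is reached at tip height 35 mm, as computed for level, with force rising to 17 N. Lifting off gently.

apply_moves([
  [[0,0,0.15],0],
  [[0,0,0.3],0],
  [[0,0,0.6],0],
  [[0,0,1.5],0],
  [[0.5,0,4],0],
  [[1,0,8],0],
  [[1.5,0,12],0],
  [[2,0,16],0],
  [[2,0,20],0],
  [[2,0,22],0],
])

```text
clock: 34.75
tool_pos: [0.6684, -0.0492, 0.2569]
orientation: [-179.7, -0.0, -87.3]
force: [0.4, 0.1, 0.1]
opening: 0.0003
```

apply_moves([
  [[0,-4,0],0],
  [[0,-8,0],0],
  [[0,-12,0],0],
  [[0,-16,0],0],
  [[0,-20,0],0],
  [[0,-24,0],0],
  [[0,-27,0],0],
  [[0,-28,0],0],
])

```text
clock: 35.55
tool_pos: [0.6663, -0.332, 0.2516]
orientation: [179.9, -0.0, -87.4]
force: [0.5, 0.6, 0.0]
opening: 0.0004
```

Run:
```python
from plant import ctrl
from h import *
R0=R.from_euler('z',2.7,degrees=True).as_matrix()
for cam in("scene","top"):
    p,d=ctrl.snapshot(cam); W=cloud(ctrl.camera_model(cam),d); a=((W.reshape(-1,3)-H)@R0)
    pad=a[(abs(a[:,0]-.155)<.015)&(abs(a[:,1])<.03)]
    print(cam,"pad n",len(pad),"z_c med",np.median(pad[:,2]).round(4) if len(pad) else None, "slope", np.polyfit(pad[:,0],pad[:,2],1)[0].round(3) if len(pad)>20 else None)
    rim=a[(abs(a[:,1])<.024)&(a[:,0]>.01)&(a[:,0]<.085)&(a[:,2]>.05)]; print("web z",np.median(rim[:,2]).round(4),"slope",np.polyfit(rim[:,0],rim[:,2],1)[0].round(3))
    for y in(-.0625,.0625):
        q=a[(abs(a[:,0]-.047)<.06)&(abs(a[:,1]-y)<.05)&(a[:,2]>.12)&(a[:,2]<.17)]
        if len(q)>20: print(y,len(q),"mid",((q.min(0)+q.max(0))/2).round(4),"ztop",np.percentile(q[:,2],[50,90,99]).round(4))
    cv2.imwrite(f"pics/{cam}20.png",p)
o=ctrl.get_obs();print(o['clock'],o['tool_pos'],o['force'])
```

```text
scene pad n 224 z_c med 0.0149 slope 15.836
web z 0.6447 slope 2.765
-0.0625 349 mid [ 0.0474 -0.0585  0.1313] ztop [0.127 0.137 0.141]
0.0625 397 mid [0.0453 0.0566 0.1311] ztop [0.1272 0.1366 0.1405]
top pad n 233 z_c med 0.0143 slope 8.257
web z 0.6727 slope -4.952
0.0625 424 mid [0.0464 0.058  0.1343] ztop [0.1281 0.1382 0.144 ]
35.65 [ 0.66659902 -0.3303524   0.25157742] [0.0697989  0.73432393 0.15998885]
```

View pics/scene20.png

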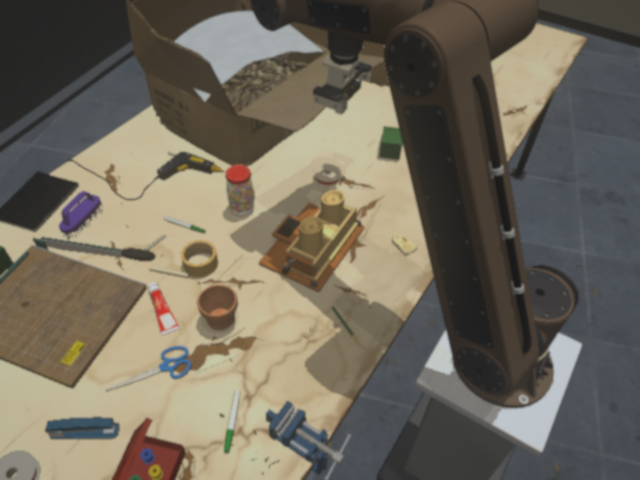

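View pics/top20.png

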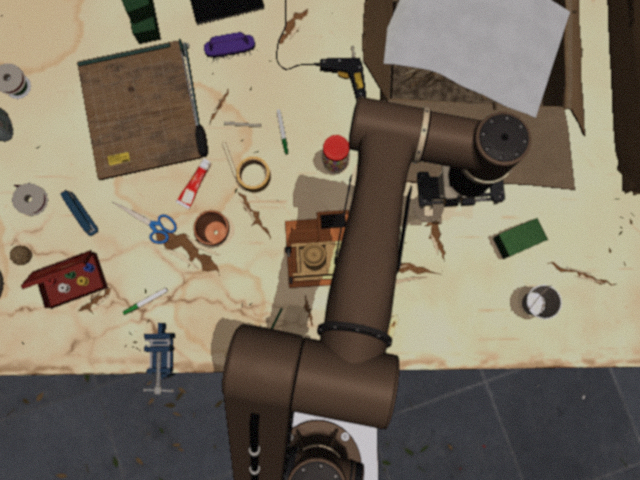

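The carrier is level: the pad is 14.3–14.9 mm above the hinge against 15 expected. Both candles stand in it with tops at 141 mm. In the scene view the pot (217,306) and spool (328,174) are where they started, and the arm is clear. Handing in.

```bash
python3 -c "
from plant import ctrl
print(ctrl.close_job(), ctrl.get_obs()['clock'])"
```

```text
the job is handed in; nothing more can be done
the job is handed in; nothing more can be done
```

Both candles are standing in the pockets and the carrier lies level on its foot. I handed the job in at about 36 s of the 61 s allowed.

- **Inserting the candles:** The tool can't tilt, so I gripped each candle near its top and pivoted it in the fingers against its pocket's back lip. At about 38–40° it matched the carrier's lean and slid down its pocket. I felt floor contact at about 20 N each time. The carrier's lean had not changed, about 0.65–0.665 rad on both cameras.
- **Pressing the pad:** I pressed it along its arc at 5–10 N, slowing near the end, until it met the stop. The last push was 17 N with the tip 35 mm above the table.
- **Last checks:** The pad sits 14.3–14.9 mm above the hinge, against 15 mm for level. The candle tops are 141 mm above the hinge, which puts their feet on the pocket floors. The arm hid the right candle from the top camera at the end, so that one rests on the scene camera only. The pot and spool appear where they started.
- **What failed or disagreed:**
  - My first attempts to tilt a candle by dragging its foot on the table failed because the foot slid.
  - The lean readings of 0.53 and 0.62 were thrown off by the gripper and its shadow, so I discarded them.
  - The final slope fits on the pad and the web between the pockets, and the web's height, were spoiled by the arm in view, so the level check rests on pad height alone.

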